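Tip the stone blanks to the lip end of the sorting tray

TASK

Lay the loose rectangular stone tablet in the tipping tray on free floor behind the round blanks, then press the tray's thumb ledge down gently until the tray rests on the head of the screw jack under it and hold it there, so that all four stones slide to the lip end. Then let the tray come back level slowly under your finger, without letting it slam, pressing harder than 20 N, or shifting the jack or the other things on the bench.

Things in the scene. Friction and masses are not known exactly. Their poses are not given: they have to be found in the camera images.
- tablet_center (a point): Centre of the loose stone tablet, the only rectangular blank: 40 mm (its x) x 28 mm (its y) x 14 mm high, 35 g. It starts flat on the bench, to the robot's right of the tray. The point is its middle, 7 mm above its underside.
- tray (a joint): Tilt of the tray in rad: 0 level, at rest on its tail post; grows as the lip end goes down. Spring and counterweight push it back: holding the ledge down takes a roughly even 3 to 6 N, and let go it slams back. Fully tipped its underside lands on the screw jack's head, somewhere from 0.33 to 0.53 rad (no reading tells where): there the resistance rises steeply.
- ledge (a point): Point on top of the tray's thumb ledge, to press on. The ledge is a flat 4 mm plate, 76 mm wide, level with the tray's floor, sticking out 49 mm beyond the end wall of the lip end; this point lies on its centre line, 150 mm from the hinge line, 19 mm inside the ledge's outer edge. Axes as of tray_floor_mid; moves with the tray, 48 to 77 mm down when fully tipped.
- tray_floor_mid (a point): Middle of the top of the tray's floor; moves and tilts with the tray. The tray is an open aluminium pan with a smooth floor, 240 mm long (its y) and 144 mm wide (its x), walls 4 mm thick and 16 mm high above the floor (inside 232 x 136 mm). Its lip end with the ledge is at its -y, its tail end with a dark counterweight bar at its +y. The hinge runs along its x, 4 mm under this point and 100 mm above the bench, between two side cheeks reaching 9 mm above the floor level.
- free_spot (a point): A point on the tray's floor 68 mm towards the tail from its middle, on the centre line: free floor where the tablet can be laid. The three discs start between 10 mm on the lip side and 30 mm on the tail side of the floor's middle. Axes as of tray_floor_mid; moves with the tray.
- screw_jack: Small steel screw jack, 0.8 kg: round base 56 mm across and 24 mm high, with a round flat head 34 mm across on top, its top face somewhere between 36 and 54 mm above the bench (differs each time, does not move under load); standing loose on the bench under the tray's lip end; origin under its centre. The tray's underside lands on its head's rim when fully tipped.
- disc_a_center (a point): Centre of a round domed stone blank, 30 mm across, 12 mm high, 22 g, in the tray from the start; the point is 6 mm above its underside.
- disc_b_center (a point): Centre of a round domed stone blank, 33 mm across, 12 mm high, 22 g, in the tray from the start; the point is 6 mm above its underside.
- disc_c_center (a point): Centre of a round domed stone blank, 31 mm across, 12 mm high, 22 g, in the tray from the start; the point is 6 mm above its underside.
- brass_block_a: bystander: brass cube, 26 mm, with a thin 70 mm copper rod sticking out level along its +x; origin under the cube
- brass_block_b: bystander: the second brass cube with rod, the same
- dop_stick: bystander: wooden stick 110 x 10 x 10 mm with a 20 mm wooden head, lying along x
- rough_slab: bystander: flat slab of rough stone, about 75 x 60 x 9 mm
- polish_jar: bystander: jar with lid, 64 mm across, 75 mm high
- water_bottle: bystander: white bottle, 68 mm across, 190 mm high
- mug: bystander: white mug, 80 mm across, 90 mm high
Things that resemble listed ones, but are neither listed nor needed, are in the scene too. What is shaped like the part that bears disc_b_center but purple is not meant.

How it is judged:
By the outcome, as a careful person would: the job done as asked, in the order asked, and still so for the second after the job is handed in, with the robot touching nothing.
It also fails if it takes over 58 s, if anything falls off the work surface, if the arm or the gripper's body presses on something with over 40 N, if the wrist force passes 120 N, or if a joint passes its speed limit or range.

ROBOT

A 7-joint arm with a two-finger parallel gripper is mounted at the origin on the work surface. World frame = base frame: x ahead of the robot, y to its left, z up, the work surface at z = 0. Lengths are in m, angles in rad, forces in N, time in s.
With the tool pointing down it reaches from about 0.4 to 0.925 m from the base axis. Payload 4.1 kg.
Tool frame: the origin (TCP) lies on the centre line of the jaws, within the pads' length; the fingertips stand 22 mm ahead of it and the grasp point (between the pads) lies 3 mm ahead of it; z points along the fingers, y is the direction in which the jaws open and shut (so a half turn about z gives the same grasp; the last joint's range is limited). The gripper opens to 85 mm and grips with 20 to 120 N. Pads are 22 mm wide; open, the fingers measure 114 mm over their backs; the gripper's body (76 mm by 85 mm) begins 54 mm behind the grasp point. The pads swing forward as they close: fully open they stand 13 mm farther back than shut.
Start: joints at [-1.449, 0.398, 0.045, 1.537, -0.019, 1.207, -0.051], TCP at [0.142, 0.634, 0.213] pointing down, gripper open.
Joint ranges: [-2.82, 2.82], [-0.49, 2.23], [-1.37, 1.46], [0, 2.46], [-1.36, 4.5], [0.23, 2], [-2.94, 2.94]. Speed limits (rad/s): [2.57, 2.57, 3.14, 3.14, 3.14, 3.14, 3.14].

INTERFACE

Orientations are given as a unit quaternion [x, y, z, w].
In Python, from rig import manip, vision gives the robot as it stands. Calls block until the motion is done:
- manip.reach(position, orientation): joint-space move of the TCP to a pose.
- manip.servo_line(position, rate=0.15, rotation=None, force_limit=None): straight line of the TCP; rotation=None keeps the orientation; rate is the mean speed in m/s. With force_limit (N) it stops when the force on the tool has changed by that much, and returns True; else False.
- manip.movej(angles): joint-space move.
- manip.ungrasp() and manip.close(): open the fingers fully, or close them until they stop; the grip force is fixed at half the most.
- manip.wait(seconds).
- manip.ik(position, orientation): joint angles nearest the present ones, or None.
- vision.read_camera(name): name is "scene" or "top" or "wrist"; returns (picture, depth): 480x640x3 uint8, red, green, blue; 480x640 float32, m along the optical axis (not along the pixel's ray), 0 where there is no reading.
- vision.camera_model(name): a dict with "intrinsics" (3x3 intrinsics, pixels), "world_from_camera" (4x4, takes a point from camera to world coordinates). Camera axes: x right, y up, looking along -z (the intrinsics and any distortion apply to the point x, -y, -z); pixel columns grow to the right and rows downward; lengths in m; the calibration is good to about 2 mm. A picture is of the moment at which its call begins: read the wrist's pose just before it. camera_model takes no time and is no camera call; for the wrist camera it gives the pose at the moment of the call.
A pose or a line that the arm cannot do raises manip.IKError and nothing moves.
- manip.job_done(): hands the job in, once; it reports no verdict.
Readings, each from a call of its own:
- manip.get_time(): time.
- manip.get_joint_pos(): joint angles.
- manip.get_joint_vel(): joint speeds.
- manip.get_joint_efforts(): joint torques, N m.
- manip.get_ee_pos(): TCP position.
- manip.get_ee_rot(): TCP orientation.
- manip.get_ft_force(): force on the tool from outside, world axes, zero at the start.
- manip.get_torque(): the same for the moment, N m.
- manip.get_gripper_width(): opening from 0.0 (shut) to 1.0 (fully open).
Only numpy, scipy, OpenCV 4.12 (cv2) and the standard library are available. Lean on these libraries where they do the work, as an engineer would, in place of code of your own. Each camera call takes 0.05 s, during which the arm holds its last target.

## Working session

There is one attempt and no reset: what is moved stays moved. The work goes in short steps, each a Python script; the robot and the scene stay as the last script left them, time stands still between calls to the robot, and variables do not carry over. Pictures are saved under pics/ and viewed, and the job is handed in when it is done.

```bash
ls; mkdir -p pics; python3 - <<'E'
from rig import manip, vision
import cv2,numpy as np
for n in ("scene","top"):
    p,d=vision.read_camera(n); cv2.imwrite(f"pics/{n}0.png",p[:,:,::-1]); np.savez(f"{n}0.npz",p=p,d=d,**vision.camera_model(n))
    print(vision.camera_model(n))
print(manip.get_time(),manip.get_ee_pos(),manip.get_ee_rot(),manip.get_ft_force())
E
```

```text
pics
{'intrinsics': array([[495.95467394,   0.        , 317.6419512 ],
       [  0.        , 495.95467394, 240.81718077],
       [  0.        ,   0.        ,   1.        ]]), 'world_from_camera': array([[ 0.19109592, -0.66548792,  0.72153183,  1.38352221],
       [ 0.98141765,  0.14254786, -0.12845036, -0.19712464],
       [-0.01737065,  0.73267042,  0.6803619 ,  0.86885662],
       [ 0.        ,  0.        ,  0.        ,  1.        ]])}
{'intrinsics': array([[612.54309315,   0.        , 330.0908598 ],
       [  0.        , 612.54309315, 242.32382915],
       [  0.        ,   0.        ,   1.        ]]), 'world_from_camera': array([[-0.0043397 ,  0.97817899, -0.20771861,  0.31259753],
       [-0.99998331, -0.00345256,  0.00463321, -0.02718293],
       [ 0.00381495,  0.20773525,  0.97817765,  1.32864996],
       [ 0.        ,  0.        ,  0.        ,  1.        ]])}
0.1 [0.14217484 0.63361062 0.21244175] [ 1.10104351e-01  9.93919605e-01 -9.21094281e-04 -5.19837931e-05] [ 0.18045921  0.78334698 -0.21012468]
```

View pics/scene0.png

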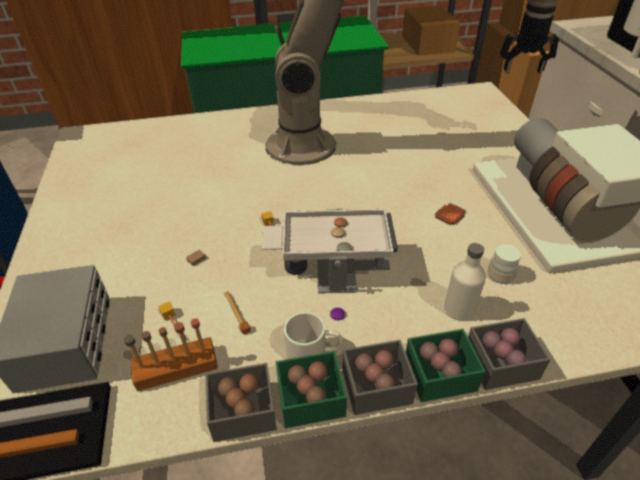

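View pics/top0.png

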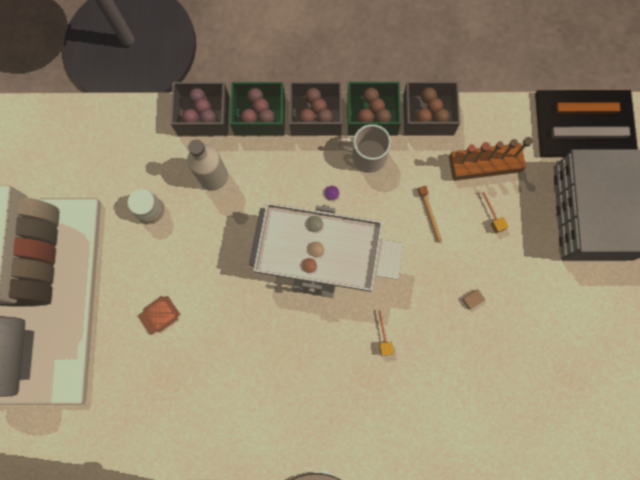

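The top view shows the tray centre at about (318,248), its ledge to the right at (391,259), the discs at (314,224), (316,249) and (309,265), and the tablet at (474,299). A brass block sits near the ledge at (386,348). Next I'll enlarge these and measure them.

```bash
cat > h.py <<'E'
import numpy as np,cv2
def cloud(f):
    z=np.load(f); d=z['d'];K=z['intrinsics'];T=z['world_from_camera']
    v,u=np.mgrid[0:480,0:640]
    P=np.stack([(u-K[0,2])/K[0,0]*d,-(v-K[1,2])/K[1,1]*d,-d],-1)
    return z['p'],d,P@T[:3,:3].T+T[:3,3]
E
python3 - <<'E'
from h import *
p,d,W=cloud("top0.npz")
def pr(u,v): print((u,v),W[v,u].round(4))
for a in [(474,299),(391,259),(330,250),(290,250),(360,262),(314,224),(316,249),(309,265),(386,348),(450,350)]: pr(*a)
c=p[190:330,230:500]; cv2.imwrite("pics/topz.png",cv2.resize(c[:,:,::-1],None,fx=2.9,fy=2.9,interpolation=cv2.INTER_CUBIC))
# tablet by height
reg=np.zeros(d.shape,bool);reg[280:320,455:495]=1
m=reg&(W[...,2]>0.009)
q=W[m];print(len(q),q.mean(0))
r=cv2.minAreaRect((q[:,:2]*1000).astype(np.float32));print(r)
# tray floor+walls
reg=np.zeros(d.shape,bool);reg[195:305,245:412]=1
m=reg&(W[...,2]>0.09)&(W[...,2]<0.13)
q=W[m];print(len(q),cv2.minAreaRect((q[:,:2]*1000).astype(np.float32)))
m=reg&(W[...,2]>0.111)&(W[...,2]<0.13)
q=W[m];print(len(q),cv2.minAreaRect((q[:,:2]*1000).astype(np.float32)))
# ledge
m=reg&(W[...,2]>0.09)&(W[...,2]<0.11)&(np.mgrid[0:480,0:640][1]>383)
q=W[m];print('ledge',len(q),q.mean(0),cv2.minAreaRect((q[:,:2]*1000).astype(np.float32)))
E
```

```text
(474, 299) [ 0.4664 -0.3438  0.01  ]
(391, 259) [ 0.5371 -0.1564  0.1065]
(330, 250) [ 0.5567 -0.0327  0.1039]
(290, 250) [0.5577 0.049  0.1003]
(360, 262) [ 0.5317 -0.0936  0.1032]
(314, 224) [ 6.089e-01 -3.000e-04  1.140e-01]
(316, 249) [ 0.5561 -0.0045  0.1178]
(309, 265) [0.5234 0.0096 0.1179]
(386, 348) [ 0.362  -0.1492  0.0307]
(450, 350) [ 0.3584 -0.289   0.    ]
246 [ 0.46030567 -0.3308328   0.06250435]
((387.64239501953125, -197.37237548828125), (29.152084350585938, 370.85693359375), 28.28965187072754)
9912 ((559.1113891601562, -27.724151611328125), (301.3058776855469, 182.29017639160156), 80.31090545654297)
1938 ((559.480224609375, -24.431396484375), (294.6906433105469, 170.14686584472656), 80.31494903564453)
ledge 630 [ 0.53819082 -0.15887525  0.10492555] ((536.8440551757812, -156.75282287597656), (39.43430709838867, 76.80128479003906), 80.31090545654297)
```

View pics/topz.png

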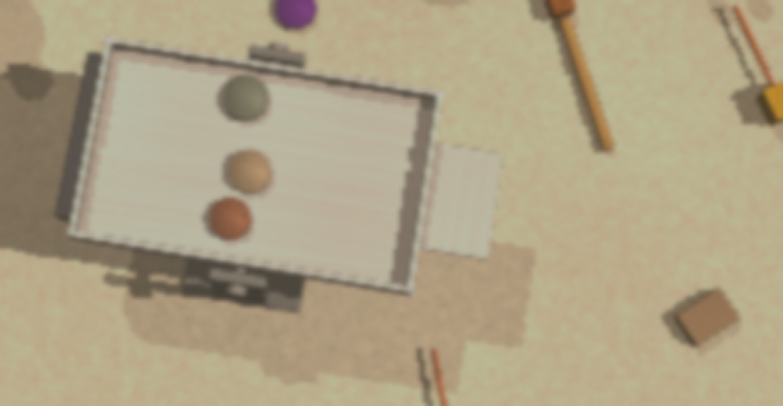

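```bash
python3 - <<'E'
from h import *
p,d,W=cloud("top0.npz"); z=np.load("top0.npz");K=z['intrinsics'];T=z['world_from_camera']
def pix2w(uv,h):
    uv=np.atleast_2d(uv).astype(float)
    r=np.stack([(uv[:,0]-K[0,2])/K[0,0],-(uv[:,1]-K[1,2])/K[1,1],-np.ones(len(uv))],-1)@T[:3,:3].T
    return T[:3,3]+r*((h-T[2,3])/r[:,2])[:,None]
s=2.9
# tray rim corners from zoomed picture (outer, top h=.120)
c=np.array([(109,40),(440,94),(411,294),(68,236)])
uv=(c+.5)/s-.5+[230,190]
w=pix2w(uv,.120)[:,:2];print(w.round(4),w.mean(0))
for i in range(4): 
    e=w[(i+1)%4]-w[i]; print(np.linalg.norm(e).round(4),np.degrees(np.arctan2(e[1],e[0])).round(2))
# ledge corners h .104
c=np.array([(440,145),(501,151),(489,259),(426,250)])
w=pix2w((c+.5)/s-.5+[230,190],.104)[:,:2];print('ledge',w.round(4))
for n,a in dict(g=(245,99),t=(249,172),r=(230,219)).items(): print(n,pix2w((np.array(a)+.5)/s-.5+[230,190],.112)[0].round(4))
# tablet by colour
hsv=cv2.cvtColor(p,cv2.COLOR_RGB2HSV).astype(int)
sub=p[280:320,455:495].astype(int)
for v in (290,295,299,303,308): print([tuple(p[v,u]) [0:3][2] for u in range(458,492,2)])
m=np.zeros(d.shape,np.uint8); 
lum=p.astype(int).sum(2)
L=p[...,0].astype(int)-p[...,2]
m[285:315,460:490]=((hsv[...,0]<16))[285:315,460:490]
n,l,st,cc=cv2.connectedComponentsWithStats(m);print(st,cc)
k=1+np.argmax(st[1:,4]);v,u=np.where(l==k)
w=pix2w(np.stack([u,v],-1),.014)[:,:2];print('tab',w.mean(0),cv2.minAreaRect((w*1000).astype(np.float32)))
big=p[275:325,450:500][:,:,::-1];mm=m[275:325,450:500]*255
cv2.imwrite("pics/tab.png",cv2.resize(np.hstack([big,cv2.merge([mm]*3)]),None,fx=8,fy=8,interpolation=cv2.INTER_CUBIC))
E
```

```text
[[ 0.6509  0.0952]
 [ 0.6109 -0.1373]
 [ 0.4701 -0.1144]
 [ 0.5112  0.121 ]] [ 0.56078357 -0.0089047 ]
0.2359 -99.75
0.1427 170.76
0.239 80.11
0.1421 -10.48
ledge [[ 0.5778 -0.138 ]
 [ 0.5734 -0.1809]
 [ 0.4965 -0.1704]
 [ 0.503  -0.1266]]
g [ 6.097e-01 -5.000e-04  1.120e-01]
t [ 0.5573 -0.0034  0.112 ]
r [0.524  0.0098 0.112 ]
[np.uint8(139), np.uint8(139), np.uint8(136), np.uint8(137), np.uint8(139), np.uint8(136), np.uint8(115), np.uint8(100), np.uint8(94), np.uint8(89), np.uint8(101), np.uint8(133), np.uint8(142), np.uint8(143), np.uint8(144), np.uint8(141), np.uint8(142)]
[np.uint8(138), np.uint8(136), np.uint8(118), np.uint8(91), np.uint8(84), np.uint8(77), np.uint8(81), np.uint8(82), np.uint8(83), np.uint8(83), np.uint8(82), np.uint8(84), np.uint8(115), np.uint8(142), np.uint8(143), np.uint8(138), np.uint8(140)]
[np.uint8(109), np.uint8(89), np.uint8(73), np.uint8(71), np.uint8(83), np.uint8(83), np.uint8(83), np.uint8(83), np.uint8(83), np.uint8(84), np.uint8(84), np.uint8(84), np.uint8(85), np.uint8(106), np.uint8(139), np.uint8(142), np.uint8(138)]
[np.uint8(139), np.uint8(118), np.uint8(88), np.uint8(73), np.uint8(64), np.uint8(83), np.uint8(84), np.uint8(85), np.uint8(85), np.uint8(85), np.uint8(93), np.uint8(109), np.uint8(120), np.uint8(127), np.uint8(141), np.uint8(143), np.uint8(142)]
[np.uint8(141), np.uint8(143), np.uint8(138), np.uint8(123), np.uint8(104), np.uint8(73), np.uint8(81), np.uint8(107), np.uint8(120), np.uint8(124), np.uint8(132), np.uint8(140), np.uint8(141), np.uint8(141), np.uint8(141), np.uint8(140), np.uint8(143)]
[[     0      0    640    480 307012]
 [   464    291     19     17    188]] [[319.4057659  239.4636366 ]
 [473.38829787 298.88297872]]
tab [ 0.46615373 -0.3415119 ] ((466.5143127441406, -341.00567626953125), (26.216983795166016, 36.74303436279297), 31.289892196655273)
```

View pics/tab.png

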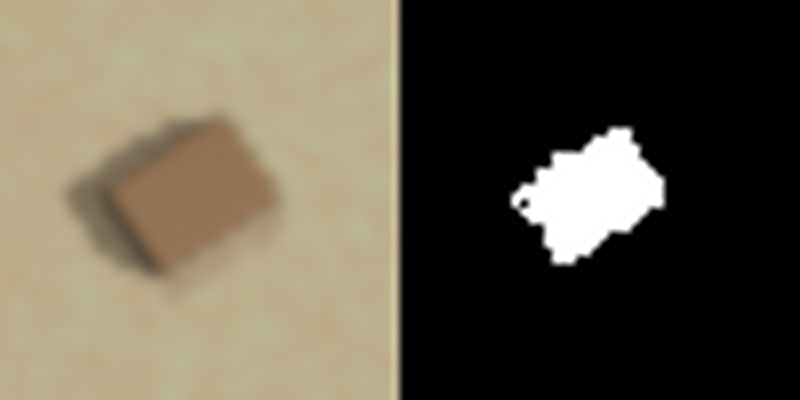

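```bash
cat >> h.py <<'E'
def q_down(psi,tilt=0.0,axis=None):
    """tool down, jaw axis at world angle psi (deg)"""
    f=np.radians((psi+90)/2); return np.array([np.cos(f),np.sin(f),0,0])
C=np.array([0.5608,-0.0089]); A=np.radians(80.4); TY=np.array([np.cos(A),np.sin(A)])
E
python3 - <<'E'
from rig import manip
from h import *
p,d,W=cloud("top0.npz"); z=np.load("top0.npz");K=z['intrinsics'];T=z['world_from_camera']
def ray(u,v,h):
    r=T[:3,:3]@np.array([(u-K[0,2])/K[0,0],-(v-K[1,2])/K[1,1],-1]); return T[:3,3]+r*((h-T[2,3])/r[2])
c=np.array([(222,117),(278,190),(165,272),(112,190)])
w=np.array([ray((a+.5)/8-.5+450,(b+.5)/8-.5+275,.014)[:2] for a,b in c]);print(w.round(4),w.mean(0))
for i in range(4):
    e=w[(i+1)%4]-w[i];print(np.linalg.norm(e),np.degrees(np.arctan2(e[1],e[0])))
t=w.mean(0)
for psi in(33,213):print(psi,manip.ik([*t,.15],q_down(psi)),manip.ik([*t,.024],q_down(psi)))
fs=C+.068*TY
for psi in(-9.6,170.4):print(psi,manip.ik([*fs,.2],q_down(psi)),manip.ik([*fs,.128],q_down(psi)),manip.ik([*(C-.15*TY),.13],q_down(psi)))
for n,b in dict(bottle=(195,150,225,185),mug=(355,130,385,165)).items():
    q=W[b[1]:b[3],b[0]:b[2]].reshape(-1,3);q=q[q[:,2]>.06];print(n,q.mean(0),q.max(0))
E
```

```text
[[ 0.4871 -0.3511]
 [ 0.4673 -0.3651]
 [ 0.4453 -0.3335]
 [ 0.4675 -0.3204]] [ 0.46679878 -0.34253811]
0.024285718876355316 -144.73795715810743
0.038473854580527204 124.77454184926275
0.0257254350209667 30.71156524078514
0.03647046503669396 -57.38760084409983
33 [ 0.05020926  0.39408794  0.65260155  1.79702126 -0.27342702  1.04211202
  1.381256  ] [ 0.0663738   0.58073238  0.65210037  1.89432328 -0.47085698  0.82407847
  1.54336873]
213 [-0.29629574  0.68701333  1.26657293  1.80391056 -0.7069601   1.19882846
 -1.3758404 ] [-0.25958233  0.95633216  1.26037193  1.90112575 -1.03266813  1.13394164
 -1.14556222]
-9.6 [-0.78017067  0.35669708  0.77145915  1.75217868 -0.27090777  1.14257408
 -0.09388117] [-0.73882988  0.43515235  0.72967333  1.82910993 -0.33919704  1.00577021
 -0.03825943] [-0.45724336  0.44003919  0.85874144  1.86869131 -0.39058477  1.01028782
  0.39963428]
170.4 [-0.52972848  0.29764028  0.43772806  1.7463011  -0.13801589  1.12800538
  2.92447036] [-0.46137656  0.36426157  0.3579249   1.82230106 -0.15069373  0.98157128
  2.93307181] [-0.67030137  0.67907846  1.26713547  1.87243381 -0.71719441  1.1477918
 -2.44768152]
bottle [0.72957503 0.2171032  0.1282706 ] [0.7662224  0.2523728  1.32864996]
mug [ 0.77734676 -0.11467536  0.09728007] [ 0.83262399 -0.02718293  1.32864996]
```

```bash
python3 - <<'E'
from rig import manip,vision
from h import *
t=[0.4667,-0.3422]
p=manip.get_ee_pos()
manip.servo_line([p[0]+.04,p[1]-.05,.32],rate=.3)
manip.reach([*t,.16],q_down(33))
print(manip.get_time(),manip.get_ee_pos())
cm=vision.camera_model("wrist");pp,d=vision.read_camera("wrist")
cv2.imwrite("pics/w1.png",pp[:,:,::-1]);np.savez("w1.npz",p=pp,d=d,**cm)
E
```

```text
4.0917 [ 0.46746079 -0.3413498   0.15999101]
```

View pics/w1.png

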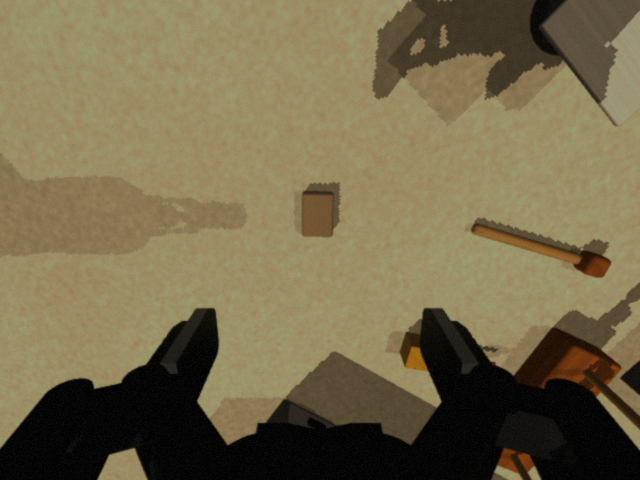

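The wrist view shows the tablet upright at (318,214), squared up between the jaws. The dop stick and brass block are well clear. I'll check its position, then grasp.

```bash
python3 - <<'E'
from rig import manip,vision
from h import *
p,d,W=cloud("w1.npz")
t=W[195:234,306:330].reshape(-1,3); q=np.median(t,0);print(q,W[191,318],W[236,318],W[214,302],W[214,333])
t=[0.4667,-0.3418]
print(np.linalg.norm(q[:2]-t))
if np.linalg.norm(q[:2]-t)<.006:
    t=(np.array(t)+q[:2])/2
    manip.servo_line([*t,.06],rate=.15)
    manip.servo_line([*t,.024],rate=.08)
    print(manip.get_ft_force())
    manip.close(); print(manip.get_gripper_width(),manip.get_ee_pos())
    manip.servo_line([*t,.21],rate=.15)
    print(manip.get_gripper_width(),manip.get_time(),manip.get_ft_force())
    fs=C+.07*TY
    manip.reach([*fs,.21],q_down(-9.6))
    print(manip.get_time(),manip.get_ee_pos(),manip.get_gripper_width())
    for n in("wrist","top"):
        cm=vision.camera_model(n);pp,d=vision.read_camera(n)
        cv2.imwrite(f"pics/{n}2.png",pp[:,:,::-1]);np.savez(f"{n}2.npz",p=pp,d=d,**cm)
E
```

```text
[ 0.46540256 -0.33867797  0.0149715 ] [ 0.4560095  -0.32354267  0.00085935] [ 0.47707849 -0.35585152  0.01474016] [ 0.45409088 -0.34678469  0.01303602] [ 0.47950226 -0.33404768  0.00068349]
0.003380894062456215
[ 0.27576155 -0.11359918  0.70501263]
-0.007431924754832697 [ 0.46603557 -0.34023203  0.02398348]
0.011268865533042911 7.7167 [ 0.89386692  0.18897484 -0.62251685]
9.25 [0.5724489  0.05854019 0.20994565] 0.0017445766344404122
```

View pics/wrist2.png

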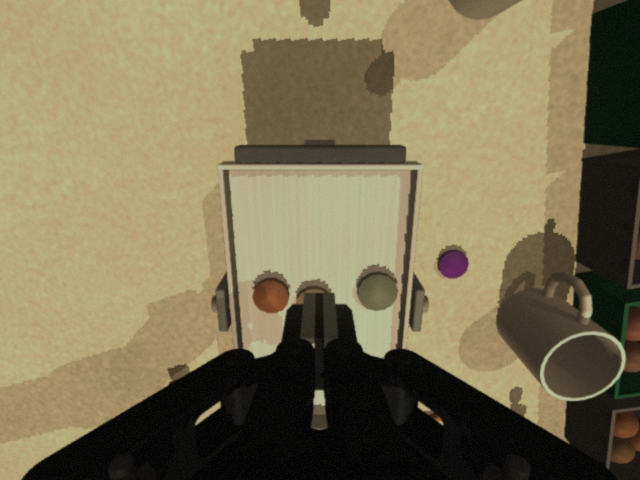

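The gripper is shut and empty (width about 0), so the grasp missed. I'll look for the tablet.

```bash
python3 - <<'E'
from h import *
p,d,W=cloud("top2.npz")
cv2.imwrite("pics/t2z.png",cv2.resize(np.ascontiguousarray(p[260:340,410:520][:,:,::-1]),None,fx=7,fy=7,interpolation=cv2.INTER_CUBIC))
E
```

```text
(no output)
```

View pics/t2z.png

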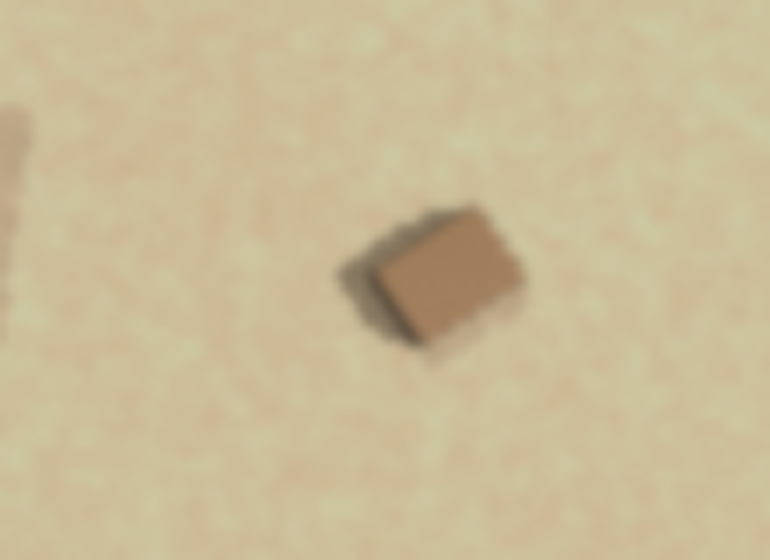

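View pics/top2.png

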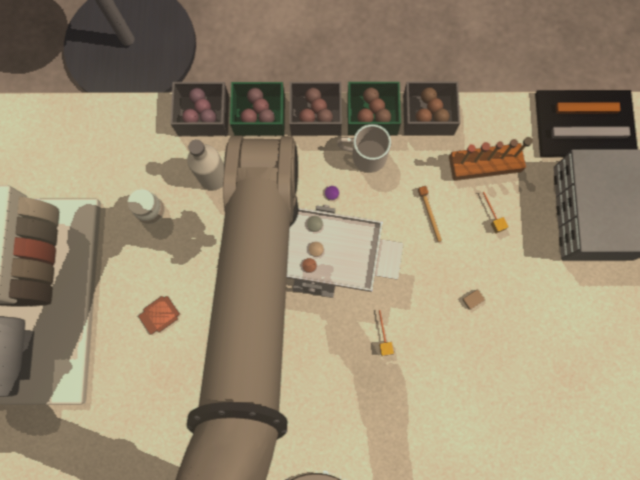

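The tablet hasn't moved, still at about (474,299), so the fingers must have shut above it. The wrist depth image will give me the real fingertip height.

```bash
python3 - <<'E'
from h import *
p,d,W=cloud("wrist2.npz")
print("cam",np.load("wrist2.npz")['world_from_camera'][:3,3])
for v in range(286,440,8): print(v,[W[v,u].round(3).tolist() for u in (310,328)])
p,d,W=cloud("w1.npz")
for v,u in((312,205),(312,432),(330,190),(330,445)): print('open',W[v,u].round(3))
E
```

```text
cam [0.58679652 0.14088248 0.37131211]
286 [[0.557, 0.013, 0.106], [0.572, 0.01, 0.104]]
294 [[0.571, 0.071, 0.234], [0.579, 0.07, 0.234]]
302 [[0.571, 0.071, 0.241], [0.578, 0.069, 0.24]]
310 [[0.571, 0.071, 0.247], [0.578, 0.07, 0.247]]
318 [[0.571, 0.071, 0.253], [0.578, 0.07, 0.253]]
326 [[0.572, 0.071, 0.259], [0.578, 0.07, 0.259]]
334 [[0.572, 0.07, 0.263], [0.578, 0.069, 0.263]]
342 [[0.571, 0.069, 0.266], [0.578, 0.071, 0.27]]
350 [[0.572, 0.072, 0.275], [0.578, 0.071, 0.275]]
358 [[0.572, 0.072, 0.278], [0.578, 0.071, 0.278]]
366 [[0.572, 0.07, 0.28], [0.578, 0.071, 0.282]]
374 [[0.572, 0.068, 0.281], [0.577, 0.069, 0.284]]
382 [[0.571, 0.063, 0.278], [0.576, 0.061, 0.277]]
390 [[0.57, 0.059, 0.277], [0.576, 0.058, 0.277]]
398 [[0.569, 0.056, 0.278], [0.575, 0.055, 0.278]]
406 [[0.569, 0.053, 0.278], [0.575, 0.052, 0.278]]
414 [[0.569, 0.053, 0.281], [0.575, 0.053, 0.282]]
422 [[0.569, 0.051, 0.283], [0.574, 0.051, 0.284]]
430 [[0.572, 0.07, 0.303], [0.577, 0.069, 0.304]]
438 [[0.573, 0.07, 0.306], [0.577, 0.07, 0.307]]
open [ 0.425 -0.355  0.199]
open [ 0.499 -0.307  0.199]
open [ 0.423 -0.357  0.21 ]
open [ 0.5   -0.306  0.212]
```

With the TCP reported at 0.21, the wrist depth puts the shut tips at z≈0.232, and the open tips were about 37 mm above the TCP. The tips therefore sit about 44 mm higher than the stated geometry implies, which explains the miss. I'll go back down under a force guard and check the tip height against the bench before closing.

```bash
python3 - <<'E'
from rig import manip,vision
from h import *
t=[0.4660,-0.3405]
manip.ungrasp()
manip.reach([*t,.10],q_down(33))
print(manip.ik([*t,-.02],q_down(33)))
print(manip.servo_line([*t,.012],rate=.12,force_limit=5),manip.get_ee_pos(),manip.get_ft_force(),manip.get_time())
n="wrist"
cm=vision.camera_model(n);pp,d=vision.read_camera(n)
cv2.imwrite(f"pics/{n}3.png",pp[:,:,::-1]);np.savez(f"{n}3.npz",p=pp,d=d,**cm)
p,d,W=cloud("wrist3.npz")
for v,u in((305,205),(305,432),(312,205),(312,432),(330,190),(330,445)): print('open',W[v,u].round(3))
E
```

```text
[ 0.14154874  0.62250501  0.54611294  1.91576883 -0.47007025  0.7322895
  1.5373882 ]
False [ 0.46654409 -0.34099703  0.01263352] [-0.10103414  0.00242343  0.03046687] 12.6
open [ 0.422 -0.387 -0.   ]
open [ 0.527 -0.318 -0.   ]
open [ 0.424 -0.355  0.051]
open [ 0.498 -0.307  0.051]
open [ 0.422 -0.356  0.064]
open [ 0.499 -0.306  0.064]
```

View pics/wrist3.png

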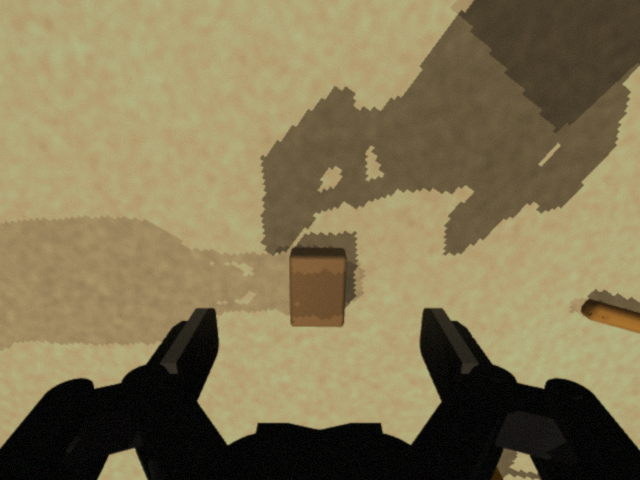

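The view shows the tablet at (318,287), centred between the open fingers, whose tips measure z≈0.05 at TCP 0.0126. That confirms the tip offset, so I'll go lower by the measured amount with a guard on.

```bash
python3 - <<'E'
from rig import manip,vision
from h import *
t=[0.4662,-0.3408]
print(manip.servo_line([*t,-.020],rate=.05,force_limit=4),manip.get_ee_pos(),manip.get_ft_force())
manip.close(); print(manip.get_gripper_width(),manip.get_ft_force(),manip.get_time())
if manip.get_gripper_width()>.15:
    manip.servo_line([*t,.03],rate=.1);print(manip.get_gripper_width())
n="wrist"
cm=vision.camera_model(n);pp,d=vision.read_camera(n)
cv2.imwrite(f"pics/{n}4.png",pp[:,:,::-1]);np.savez(f"{n}4.npz",p=pp,d=d,**cm)
print(manip.get_ee_pos(),manip.get_time())
E
```

```text
False [ 0.46629114 -0.34097113 -0.01996284] [-0.0687614  -0.06548654  1.32453336]
0.31317352943426324 [-1.45712913  1.07667912 11.50235496] 14.0083
0.3074011299646548
[ 0.46575837 -0.34020358  0.02937468] 14.7083
```

View pics/wrist4.png

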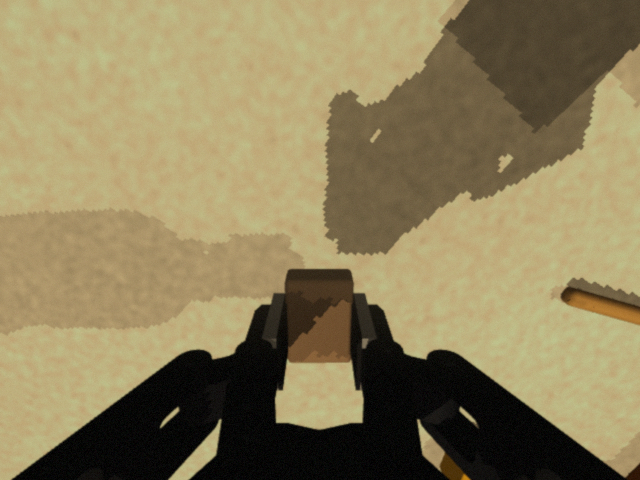

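The tablet is held at (319,315) with width 0.31. Fz reached 11.5 N on closing, so the tips brushed the bench and are about level with the tablet's underside. I'll measure that.

```bash
python3 - <<'E'
from h import *
p,d,W=cloud("wrist4.npz")
for v,u in((275,320),(280,320),(284,320),(272,320),(268,320),(290,320),(320,310),(340,330),(296,278),(296,362),(292,278),(292,362),(300,278),(300,362),(310,276),(310,366)): print((v,u),p[v,u],W[v,u].round(4))
E
```

```text
(275, 320) [49 37 22] [ 0.4552 -0.3211  0.0568]
(280, 320) [63 49 28] [ 0.4552 -0.3212  0.0616]
(284, 320) [75 56 32] [ 0.456  -0.3224  0.0622]
(272, 320) [53 40 24] [ 0.4552 -0.3211  0.054 ]
(268, 320) [161 149 106] [ 0.4666 -0.3383  0.0016]
(290, 320) [72 57 33] [ 0.4575 -0.3247  0.0621]
(320, 310) [55 39 27] [ 0.4617 -0.3388  0.0616]
(340, 330) [113  82  49] [ 0.4738 -0.3419  0.0624]
(296, 278) [54 47 35] [ 0.4459 -0.3397  0.0553]
(296, 362) [53 48 38] [ 0.476  -0.3202  0.0552]
(292, 278) [143 124  87] [ 0.4542 -0.3651  0.001 ]
(292, 362) [167 154 108] [ 0.4965 -0.3382  0.    ]
(300, 278) [53 47 33] [ 0.4463 -0.3395  0.0588]
(300, 362) [52 48 36] [ 0.4755 -0.3202  0.0592]
(310, 276) [52 46 36] [ 0.4462 -0.3389  0.068 ]
(310, 366) [52 48 37] [ 0.4757 -0.3196  0.0681]
```

```bash
python3 - <<'E'
from rig import manip,vision
from h import *
p=manip.get_ee_pos()
manip.servo_line([p[0],p[1],.15],rate=.2)
fs=C+.068*TY
q=q_down(-9.6)
manip.reach([*fs,.15],q)
manip.servo_line([*fs,.10],rate=.12)
print(manip.get_gripper_width(),manip.get_ft_force())
f0=manip.get_ft_force()
print(manip.servo_line([*fs,.085],rate=.03,force_limit=2.5),manip.get_ee_pos(),manip.get_ft_force()-f0)
n="wrist"
cm=vision.camera_model(n);pp,d=vision.read_camera(n)
cv2.imwrite(f"pics/{n}5.png",pp[:,:,::-1]);np.savez(f"{n}5.npz",p=pp,d=d,**cm)
print(manip.get_time())
E
```

```text
0.3065429828387057 [ 0.10757863  0.65174128 -0.80337498]
True [0.57212237 0.05832463 0.08601945] [-0.35386199 -0.3932669   5.20384802]
18.0833
```

View pics/wrist5.png

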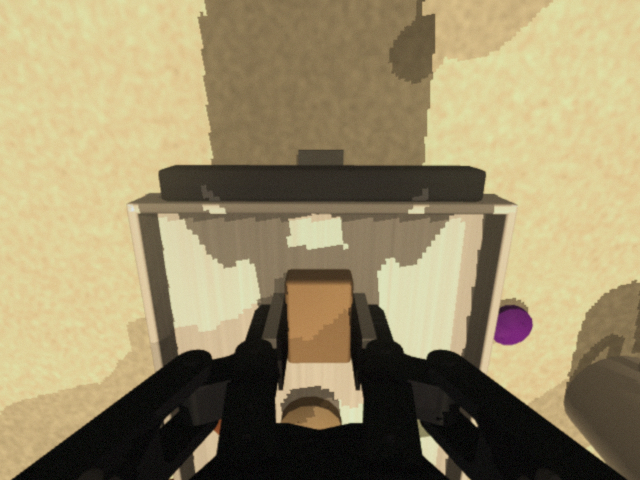

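The tablet at (319,315) is resting on the floor behind the tan disc at (310,410), with the walls clear on both sides. I'll ease off slightly and release.

```bash
python3 - <<'E'
from rig import manip,vision
from h import *
p=manip.get_ee_pos()
manip.servo_line([p[0],p[1],.0865],rate=.03)
manip.ungrasp()
print(manip.get_gripper_width(),manip.get_ft_force(),manip.get_time())
manip.servo_line([p[0],p[1],.17],rate=.12)
n="wrist"
cm=vision.camera_model(n);pp,d=vision.read_camera(n)
cv2.imwrite(f"pics/{n}6.png",pp[:,:,::-1]);np.savez(f"{n}6.npz",p=pp,d=d,**cm)
print(manip.get_time())
from scipy.spatial.transform import Rotation as R
q0=R.from_quat(q_down(-9.6))
for psi in (-9.6,170.4):
  q0=R.from_quat(q_down(psi))
  for th in(0,.25,.53):
    a=R.from_rotvec(np.array([TY[1],-TY[0],0])*th)
    ray=.15*np.cos(th)+.004*np.sin(th); z=.1-.15*np.sin(th)+.004*np.cos(th)
    r=a*q0; tip=np.array([*(C-ray*TY),z])
    zax=r.as_matrix()[:,2]
    pos=tip+.022*zax  # TCP ahead of tip
    print(psi,th,zax.round(2),pos.round(3),manip.ik(pos,r.as_quat()))
E
```

```text
0.9985586091073327 [ 0.26714894 -0.99879053  0.57784715] 18.9417
19.8417
-9.6 0 [ 0.  0. -1.] [ 0.536 -0.157  0.082] [-0.36248318  0.47476834  0.73504908  1.90822507 -0.39906712  0.90914101
  0.40070201]
-9.6 0.25 [ 0.04  0.24 -0.97] [ 0.537 -0.148  0.045] [-0.115177    0.53864063  0.60305391  1.90265104 -0.66826995  0.9701283
  0.69996388]
-9.6 0.53 [ 0.08  0.5  -0.86] [ 0.541 -0.128  0.009] [ 0.11395335  0.6598637   0.46823839  1.8764484  -0.89957867  1.10271115
  0.96215616]
170.4 0 [ 0.  0. -1.] [ 0.536 -0.157  0.082] [-0.65109504  0.78446536  1.26431138  1.91370855 -0.84731075  1.11663883
 -2.34890101]
170.4 0.25 [ 0.04  0.24 -0.97] [ 0.537 -0.148  0.045] [-0.48076992  0.92256506  1.26155045  1.91040792 -1.13139167  1.34323005
 -2.0728119 ]
170.4 0.53 [ 0.08  0.5  -0.86] [ 0.541 -0.128  0.009] [-0.27477308  0.99234212  1.11062179  1.885767   -1.27882721  1.51496795
 -1.91706896]
```

View pics/wrist6.png

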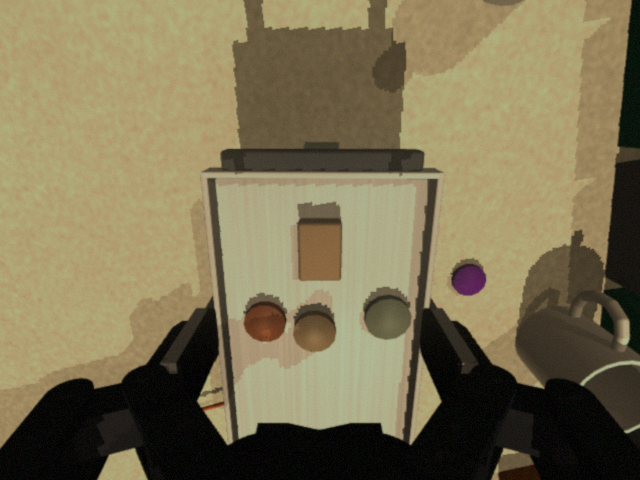

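The tablet now lies at (320,248), behind the discs at (265,322), (315,331) and (387,317), and everything is square. Next I'll close the fingers and approach the ledge.

```bash
cat >> h.py <<'E'
from scipy.spatial.transform import Rotation as R
def press_pose(th,s,off=0.0):
    a=R.from_rotvec(np.array([TY[1],-TY[0],0])*th)
    ry=.15*np.cos(th)+.004*np.sin(th); z=.1-.15*np.sin(th)+.004*np.cos(th)
    r=a*R.from_quat(q_down(-9.6)); zax=r.as_matrix()[:,2]
    return np.array([*(C-ry*TY),z])+(s+off)*zax, r.as_quat()
E
python3 - <<'E'
from rig import manip,vision
from h import *
import json
manip.close()
p,q=press_pose(0,.022)
manip.reach([p[0],p[1],.12],q)
manip.servo_line([p[0],p[1],p[2]+.012],rate=.1)
manip.wait(.1)
f0=manip.get_ft_force(); print(manip.get_ee_pos(),f0)
hit=manip.servo_line([p[0],p[1],p[2]-.012],rate=.02,force_limit=1.5)
e=manip.get_ee_pos();print(hit,e,manip.get_ft_force()-f0,manip.get_time())
json.dump(dict(f0=f0.tolist(),s=.104-float(e[2])),open("st.json","w"))
n="wrist"
cm=vision.camera_model(n);pp,d=vision.read_camera(n)
cv2.imwrite(f"pics/{n}7.png",pp[:,:,::-1]);np.savez(f"{n}7.npz",p=pp,d=d,**cm)
E
```

```text
[ 0.5364107  -0.15646726  0.09445673] [ 0.00856252 -0.55341211 -0.08402989]
True [ 0.5358475  -0.15682626  0.08536434] [-0.07256203  1.07616928  2.85897131] 22.6167
```

View pics/wrist7.png

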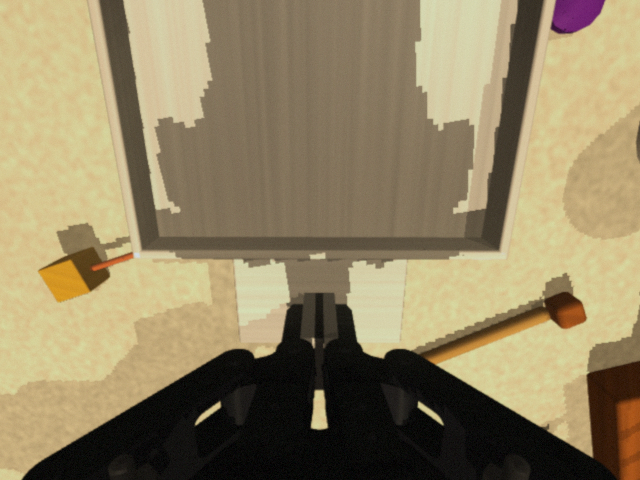

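The fingers are touching the ledge centrally at (318,300), clear of the end wall. Contact came at TCP z 0.0854, which fixes the tip offset. I'll press along the arc now.

```bash
cat > press.py <<'E'
from rig import manip,vision
from h import *
import json
st=json.load(open("st.json")); f0=np.array(st['f0']); s=st['s']
def F(q=None):
    return manip.get_ft_force()-f0
th=st.get('th',0.0); plat=[]; t0=manip.get_time()
while th<.56:
    d=.03 if th<.295 else .012
    th+=d
    p,q=press_pose(th,s)
    hit=manip.servo_line(p,rate=.025 if th<.3 else .015,rotation=q,force_limit=5)
    f=F(); n=-R.from_quat(q).as_matrix()[:,2]; fn=f@n
    print(round(th,3),hit,round(fn,2),f.round(2),round(manip.get_time(),2),(manip.get_ee_pos()-p).round(4))
    base=np.median(plat) if len(plat)>3 else 6
    if fn>base+3 or fn>10: break
    if th>.06: plat.append(fn)
st['th']=th; st['base']=float(np.median(plat)); json.dump(st,open("st.json","w"))
for nme in("wrist","scene"):
    cm=vision.camera_model(nme);pp,d=vision.read_camera(nme)
    cv2.imwrite(f"pics/{nme}8.png",pp[:,:,::-1]);np.savez(f"{nme}8.npz",p=pp,d=d,**cm)
E
python3 press.py
```

```text
0.03 False 3.39 [-0.23 -0.81  3.37] 22.99 [-0.     -0.0004  0.0001]
0.06 False 3.84 [-0.33 -0.19  3.83] 23.32 [-0.     -0.0003  0.    ]
0.09 False 3.48 [ 0.92 -0.68  3.44] 23.66 [-0.0001 -0.0001 -0.    ]
0.12 False 3.6 [0.29 0.12 3.65] 23.99 [-0.0001 -0.0001 -0.    ]
0.15 False 3.46 [ 0.19 -0.25  3.46] 24.32 [-0.0001 -0.0001 -0.    ]
0.18 False 3.35 [-0.69  0.9   3.55] 24.66 [-0.0001 -0.0001 -0.    ]
0.21 False 3.7 [-0.2  -0.38  3.7 ] 24.99 [-0.0001 -0.0001 -0.0001]
0.24 False 3.25 [-0.34  0.25  3.39] 25.32 [-0.     -0.0001 -0.0001]
0.27 False 3.66 [ 0.36 -0.46  3.69] 25.66 [-0.0001 -0.0001 -0.0001]
0.3 False 3.28 [-0.27 -1.51  2.95] 26.11 [-0.0001 -0.0001 -0.0002]
0.312 False 3.18 [ 0.72 -0.4   3.25] 26.38 [ 0.      0.0001 -0.0001]
0.324 False 3.33 [-0.61  0.01  3.49] 26.64 [ 0.      0.0001 -0.0001]
0.336 False 3.46 [-0.05 -0.6   3.45] 26.91 [ 0.      0.0001 -0.0001]
0.348 False 2.29 [-0.11  0.69  2.68] 27.18 [-0.0001  0.     -0.0001]
0.36 False 3.44 [ 0.03 -0.25  3.59] 27.44 [-0.      0.     -0.0001]
0.372 False 2.35 [-0.22 -0.    2.51] 27.71 [-0.0001 -0.     -0.0001]
0.384 False 2.45 [ 0.99 -0.57  2.48] 27.98 [-0.     -0.     -0.0001]
0.396 False 2.36 [0.52 1.24 3.1 ] 28.24 [-0.      0.     -0.0001]
0.408 False 2.6 [ 0.34 -0.74  2.54] 28.51 [ 0.     -0.     -0.0001]
0.42 False 2.35 [-0.71 -0.01  2.51] 28.77 [ 0.      0.     -0.0001]
0.432 False 4.38 [ 0.33 -1.82  4.03] 29.04 [ 0.     -0.     -0.0001]
0.444 False 3.93 [ 1.06 -1.05  3.94] 29.31 [ 0.      0.     -0.0001]
0.456 False 2.65 [-0.03 -0.24  2.83] 29.57 [-0.     -0.     -0.0001]
0.468 False 4.52 [ 0.11 -0.62  4.76] 29.84 [ 0.0001 -0.      0.0001]
0.48 True 6.93 [-0.56 -0.3   7.61] 30.05 [ 0.     -0.0007  0.0014]
```

View pics/wrist8.png

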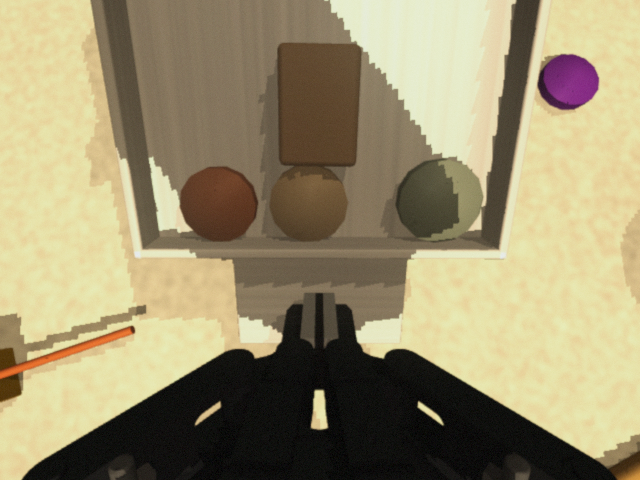

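View pics/scene8.png

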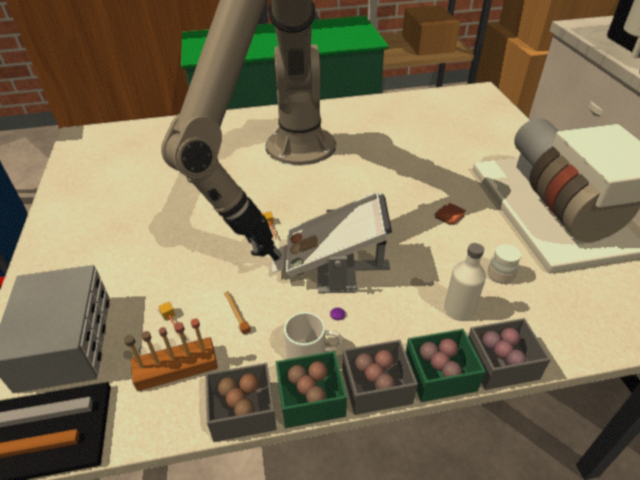

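All four stones have slid: discs at (218,204), (309,203) and (439,199) against the end wall, with the tablet just behind at (319,104). Next I'll confirm it's on the jack, hold with a steady force, and wait.

```bash
python3 - <<'E'
from rig import manip,vision
from h import *
import json
st=json.load(open("st.json")); f0=np.array(st['f0']); s=st['s']
def fn(q):
    fs=[]
    for _ in range(4): fs.append(manip.get_ft_force()-f0); manip.wait(.03)
    return np.mean(fs,0)@(-R.from_quat(q).as_matrix()[:,2])
q=manip.get_ee_rot(); e0=manip.get_ee_pos(); print(e0,fn(q),manip.get_time())
zax=R.from_quat(q).as_matrix()[:,2]
e=e0.copy();k=0
while fn(q)<9 and k<12:
    e=e+.0005*zax; manip.servo_line(e,rate=.01,force_limit=5); k+=1
    print(k,round(fn(q),2),manip.get_time())
manip.wait(1.2)
print('hold',fn(q),manip.get_time())
st['hold']=[*map(float,manip.get_ee_pos())];json.dump(st,open("st.json","w"))
pp,d=vision.read_camera("wrist");cv2.imwrite("pics/wrist9.png",pp[:,:,::-1])
E
```

```text
[ 0.53970295 -0.13410838  0.0192053 ] 5.846049446643905 30.2833
1 6.08 30.8
2 7.78 31.3167
3 9.93 31.8333
hold 9.976525775652332 33.3
```

View pics/wrist9.png

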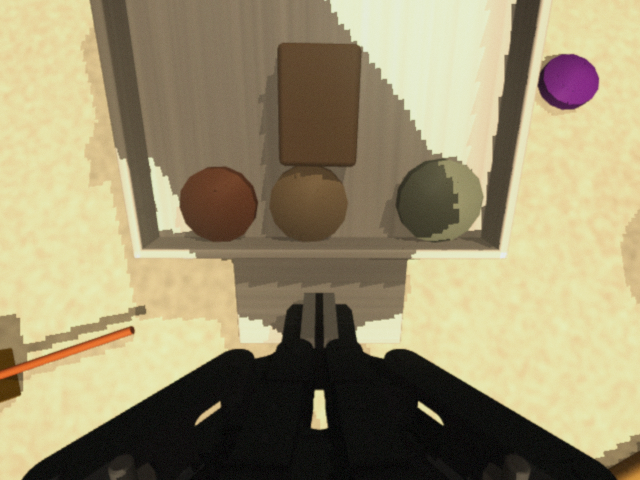

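The force rises steeply, 5.8 to 9.9 N over 1.5 mm, so the tray is on the jack. It was held for several seconds and the stones didn't move. I'll return it slowly along the same arc.

```bash
python3 - <<'E'
from rig import manip,vision
from h import *
import json
st=json.load(open("st.json")); f0=np.array(st['f0']); s=st['s']
th=.47
out=[]
while th>0.001:
    th=max(0,th-(.045 if th>.1 else .02))
    p,q=press_pose(th,s)
    manip.servo_line(p,rate=.012 if th>.09 else .007,rotation=q)
    f=manip.get_ft_force()-f0
    out.append((round(th,3),round(float(f@(-R.from_quat(q).as_matrix()[:,2])),2),round(manip.get_time(),2)))
print(*out,sep="\n")
p,q=press_pose(0,s)
for k in range(1,6):
    manip.servo_line(p+[0,0,.0008*k],rate=.005); print(k,(manip.get_ft_force()-f0).round(2),manip.get_time())
E
```

```text
(0.425, 3.22, 34.18)
(0.38, 2.21, 34.9)
(0.335, 2.24, 35.62)
(0.29, 3.91, 36.33)
(0.245, 3.24, 37.05)
(0.2, 2.89, 37.77)
(0.155, 2.66, 38.48)
(0.11, 2.93, 39.2)
(0.065, 3.17, 40.32)
(0.045, 2.45, 40.9)
(0.025, 2.18, 41.48)
(0.005, 2.47, 42.07)
(0, 1.72, 42.33)
1 [-0.32  0.69  2.28] 42.6333
2 [-0.47 -0.13 -0.45] 42.9417
3 [ 1.16  0.86 -0.2 ] 43.25
4 [-0.66  1.21  0.22] 43.5583
5 [ 0.31  0.67 -0.36] 43.8667
```

```bash
python3 - <<'E'
from rig import manip,vision
from h import *
p=manip.get_ee_pos()
manip.servo_line([p[0],p[1],.2],rate=.12)
manip.servo_line([p[0]-.07,p[1]-.12,.28],rate=.25)
print(manip.get_time())
for nme in("top","scene"):
    cm=vision.camera_model(nme);pp,d=vision.read_camera(nme)
    cv2.imwrite(f"pics/{nme}F.png",pp[:,:,::-1]);np.savez(f"{nme}F.npz",p=pp,d=d,**cm)
a=cv2.imread("pics/scene0.png")[180:340,150:410];b=cv2.imread("pics/sceneF.png")[180:340,150:410]
cv2.imwrite("pics/cmp.png",cv2.resize(np.hstack([a,b]),None,fx=1.5,fy=1.8,interpolation=cv2.INTER_CUBIC))
E
```

```text
45.7333
```

View pics/topF.png

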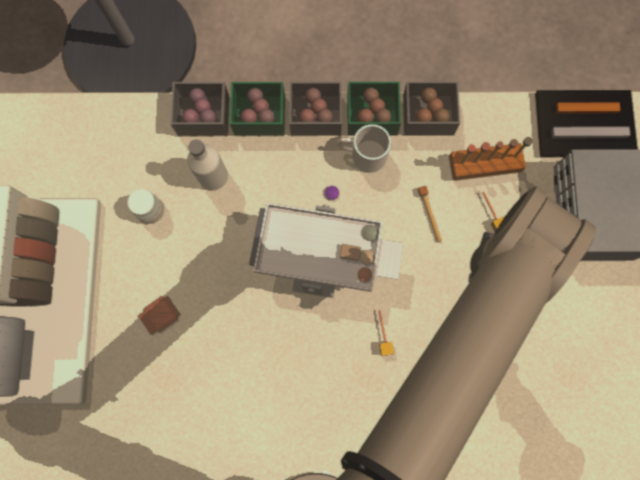

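View pics/cmp.png

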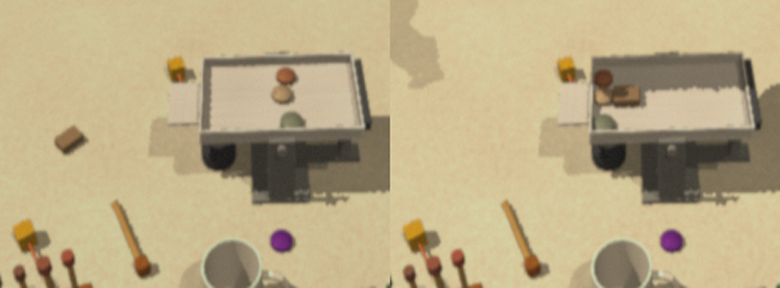

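The before/after pictures match: the tray is level, the four stones are at the lip, and the jack and bystanders are where they were. Handing in.

```bash
python3 -c "
from rig import manip
manip.job_done();print(manip.get_time())"
```

```text
the job is handed in; nothing more can be done
the job is handed in; nothing more can be done
```

I laid the tablet in the tray behind the discs, tipped the tray onto the jack and held it there about 3 s. I then let it come back level under the finger over about 9 s and handed the job in shortly after 46 s.

- **Pressing:** the ledge took about 2 to 4.5 N on the way down. At about 0.47 rad the force rose steeply, and I held it at about 10 N. The highest normal force read while pressing was 10 N, below the 20 N limit. On the way back, contact was 2 to 4 N and faded to zero at level, so the tray did not slam.
- **Last pictures:** the tray is level. The three discs are at the lip wall, with the tablet touching the back of the middle one. The jack and the things near the tray look unmoved by eye, and the gripper is clear.
- **What went wrong:** the first grasp closed above the tablet without touching it. The fingertips are really about 20 mm behind the reported tool point, not 22 mm ahead as stated, so I corrected for that. On the second grasp the force on the tool reached about 11.5 N, probably the tips brushing the bench as they closed. The tablet touched the tray floor with about 5 N before I eased off and released it.

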